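# Tip the stage insert out of its nest and lay it on the warming plate

### The job

Take the metal stage insert out of its flush nest: feel which of its two ends gives when pressed (only one does; do not force the other), press that end down so that the insert tips and stays tipped, then take it by the raised end. Lay it flat on the dark warming plate, centred and with its long sides along the plate's, setting it down rather than dropping it, and let go. Leave the culture dish and the objective case where they are.

Things in the scene. Friction and masses are not known exactly. Their poses are not given: they have to be found in the camera images.
- insert: Stage insert: flat bare-aluminium rectangular plate 110 x 56 x 10 mm, about 0.15 kg, with a 16 mm round hole through its middle. Origin: centre of its underside; x along the 110 mm length, y along the 56 mm width, z up out of its top. It starts lying level in the nest, its top flush with the nest's rim, 1.5 mm (sides) to 2 mm (ends) of gap round it. Its two ends look alike.
- nest: Plain grey block 146 x 91 x 40 mm, fixed on a lab jack, with a pocket 114 x 59 mm open at the top; rim 16 mm wide, 200 mm above the desk. Origin: on the desk under its middle; x along the length, y along the width, z up. Hidden pads block one end of the pocket from below (either end, it cannot be seen): pressed within 20 mm of that end, the insert does not move.
- rocker_hinge (a point): Middle of the hinge of a stiff steel rocker under the insert, 10 mm below the rim; axis along the nest's y. Pressing the unblocked end 30 to 45 mm from the middle with about 4 to 6 N tips rocker and insert together, to a stop at 0.36 rad. They stay tipped when let go; then the raised end's top edge is about 19 mm above the rim.
- warming_plate: Rectangular plate, flat dark metal top 144 x 92 mm on a white base, fixed on a lab jack; its top is 190 mm above the desk. Origin: on the desk under its middle; x along the 144 mm length, y along the 92 mm width.
- petri_dish: Round clear culture dish, 60 mm across, 16 mm high, loose on the desk. Origin: centre of its underside. Bystander.
- objective_case: Upright cylindrical case with black lower part and clear top, 44 mm across, 64 mm high, loose on the desk. Origin: centre of its underside. Bystander.

How it is judged:
On the way, in this order (a step that is already met when the one before it is completed fails the run):
1. the insert is tipped in its nest (more than 0.22 rad, its middle still within 15 mm of the nest's and within 10 mm of its starting height) (angle between insert's own z axis and vertical above 0.22 rad and horizontal distance between insert and nest below 0.015 m and z of insert in the frame of nest below 0.2 m), for 0.2 s.
2. the insert is lifted clear of the nest (its underside's centre more than 25 mm higher than at the start) (z of insert in the frame of nest above 0.215 m), for 0.1 s.
At the end, for the whole second after the job is handed in: The insert lies flat (within 0.06 rad) on the warming plate, right side up, its centre within 13 mm of the plate's and its length within 0.17 rad of the plate's length either way round, released and at rest; culture dish and objective case within 15 mm of where they were (horizontal distance between insert and warming_plate below 0.013 m and angle between the x axis of insert and the x axis of warming_plate, either way round below 0.17 rad and angle between insert's own z axis and vertical below 0.06 rad and z of insert in the frame of warming_plate between 0.186 and 0.194 m and linear speed of insert below 0.02 m/s and distance of each of petri_dish, objective_case from where it was at the start of the episode below 0.015 m); the robot touches nothing.
It fails at once if the insert, level in its nest, is pressed with more than 40 N (contact force between the fingers and insert above 40 N and angle between insert's own z axis and vertical below 0.05 rad and horizontal distance between insert and nest below 0.015 m and z of insert in the frame of nest below 0.2 m).
It fails at once if the insert is dropped (faster than 0.7 m/s while the fingers do not touch it) (linear speed of insert above 0.7 m/s and contact force between the fingers and insert below 0.1 N).
It fails at once if the culture dish is knocked away (more than 30 mm) (distance of petri_dish from where it was at the start of the episode above 0.03 m).
It fails at once if the objective case is knocked away (more than 30 mm) (distance of objective_case from where it was at the start of the episode above 0.03 m).
It also fails if it takes over 54 s, if anything falls off the work surface, if the arm or the gripper's body presses on something with over 40 N, if the wrist force passes 120 N, or if a joint passes its speed limit or range.

### The arm

A 7-joint arm with a two-finger parallel gripper is mounted at the origin on the work surface; the furniture and walls round the work are solid. World frame = base frame: x ahead of the robot, y to its left, z up, the work surface at z = 0. Lengths are in m, angles in rad, forces in N, time in s.
With the tool pointing down it reaches from about 0.4 to 0.9 m from the base axis. Payload 5.6 kg.
Tool frame: the origin (TCP) lies midway between the tips of the shut fingers; the grasp point (between the pads) lies 19 mm behind it (manip.tcp_to_grasp is the distance from the TCP to the grasp point, in m); z points along the fingers, y is the line along which they close (so a half turn about z gives the same grasp; the last joint's range is limited). The gripper opens to 92 mm and grips with 3 to 60 N. Pads are 20 mm wide; open, the fingers measure 128 mm over their backs; the gripper's body (75 mm by 189 mm) begins 69 mm behind the grasp point.
Start: joints at [-1.168, 0.468, -0.012, 1.603, 0.006, 1.071, -0.056], TCP at [0.28, 0.586, 0.192] pointing down, gripper open.
Joint ranges: [-2.53, 2.53], [-0.31, 2.02], [-1.57, 1.55], [0.28, 2.44], [-1.29, 4.43], [0.15, 1.84], [-2.92, 2.92]. Speed limits (rad/s): [2.57, 2.57, 3.14, 3.14, 3.14, 3.14, 3.14].

### API

Orientations are given as a unit quaternion [x, y, z, w].
In Python, from workcell import manip gives the robot as it stands.
- The arm moves only by the tool step_arm, never from a script. Its arguments are lists of equal length, an entry for each row: "offset": the shift along the world's x, y, z in units of 0.025 m (1.0 is 0.025 m), a list of three; "yaw": the turn about the world's z in units of 360 degrees (1.0 is 360 degrees). A call has 1 to 20 rows; each row shifts and turns the commanded pose from where the row before left it; what a row does not reach is not made up. A row lasts 1/8 s, in which the tool goes at most 62.5 mm and 10.7 degrees, less where a joint would pass 70% of its speed; a pose out of reach is approached as far as the arm can. A call with a number of a shift or a turn outside -1 to 1 is refused whole. A call with a gripper value outside its range is refused whole. "gripper" is the opening, from -1 (shut) to 1 (fully open), set as the call begins (left out, the last holds). The fingers move at their own pace and stop on an object; "force" is the grip in N (left out, the last holds). Time passes only in rows, so rows that do not move let the fingers close. It gives the time, the measured TCP pose, the force, the opening and the grip force at its end, in the units of the state.
- manip.get_obs(): the state, without advancing time (a new reading comes with each control period).
- manip.capture(name): name is "scene" or "top"; returns (picture, depth): 384x512x3 uint8, red, green, blue; 384x512 float32, m along the optical axis (not along the pixel's ray), 0 where there is no reading.
- manip.camera_params(name): a dict with "camera_matrix" (3x3 intrinsics, pixels), "dist_coeffs" ([k1, k2, p1, p2, k3] as OpenCV has them; the pictures are not rectified), "rvec" (rotation vector, rad) and "tvec" (3), from world to camera coordinates, as OpenCV has them. Camera axes: x right, y down, z forward; pixel columns grow to the right and rows downward; lengths in m; the calibration is good to about 2 mm. A picture is of the moment at which its call begins. camera_params takes no time and is no camera call.
- manip.sign_off(): hands the job in; it is judged then, once.
The state is a dict: "time": time; "joint_pos": joint angles; "dq": joint speeds; "joint_efforts": joint torques, N m; "tool_pos": TCP position; "tcp_rot": TCP orientation; "contact_force": force on the tool from outside, world axes, zero at the start; "wrist_torque": the same for the moment, N m; "grip_width": opening from 0.0 (shut) to 1.0 (fully open); "grip_force": force on a finger pad.
Only numpy, scipy, OpenCV 4.12 (cv2) and the standard library are available. Lean on these libraries where they do the work, as an engineer would, in place of code of your own. Each camera call takes 0.05 s, during which the arm holds its last target. There are 200 camera calls.

## Working session

There is one attempt and no reset: what is moved stays moved. The work goes in short steps, Python scripts to look and compute and a tool call to move; the robot and the scene stay as the last step left them, time stands still between calls to the robot, and variables do not carry over. Pictures are saved under pics/ and viewed, at most 10 in all, crops included, and the job is handed in when it is done.

Besides the shell and the picture viewer there is one more tool, called after ">>>" as name([rows], argument=value, ...), one row to a line, values as JSON. step_arm: Moves the arm, as the interface text tells. Its arguments: {"type":"object","properties":{"offset":{"type":"array"},"yaw":{"type":"array"},"gripper":{"type":"number"},"force":{"type":"number"}},"required":["offset","yaw"]}

```bash
mkdir -p pics; cat > h.py <<'E'
import numpy as np, cv2
from workcell import manip
def cap(n,f):
    im,d=manip.capture(n); cv2.imwrite(f'pics/{f}.png',im[:,:,::-1]); np.savez(f'pics/{f}.npz',d=d,im=im); return im,d
def cam(n):
    p=manip.camera_params(n); R=cv2.Rodrigues(np.array(p['rvec'],float))[0]
    return np.array(p['camera_matrix']),np.array(p['dist_coeffs']),R,np.array(p['tvec']).ravel()
def world(n,d):
    K,D,R,t=cam(n); h,w=d.shape
    u,v=np.meshgrid(np.arange(w),np.arange(h))
    q=cv2.undistortPoints(np.stack([u,v],-1).reshape(-1,1,2).astype(float),K,D).reshape(h,w,2)
    P=np.dstack([q*d[...,None],d]); return (P-t)@R
E
python3 - <<'E'
from h import *
for n in('scene','top'):
    im,d=cap(n,n+'0'); W=world(n,d)
    K,D,R,t=cam(n); print(n,'campos',-R.T@t,K[0,0])
    for lo,hi in((.185,.195),(.196,.204)):
        m=(d>0)&(W[...,2]>lo)&(W[...,2]<hi)
        k,l,s,c=cv2.connectedComponentsWithStats(m.astype(np.uint8))
        for i in range(1,k):
            if s[i,4]>300:
                p=W[l==i]; r=cv2.minAreaRect(p[:,:2].astype(np.float32)*1000); print(lo,s[i],r,np.median(p[:,2]))
print(manip.get_obs())
E
```

```text
scene campos [-0.06429208 -0.37055691  0.74435602] 375.8827504610923
0.185 [221  65 291  95 974] ((861.1441650390625, -140.1937255859375), (859.4674072265625, 18.086280822753906), 89.31974029541016) 0.18992378101034013
0.185 [ 71  94 126 118 361] ((405.6372375488281, 279.3970947265625), (607.388916015625, 22.872373580932617), 73.8637466430664) 0.19017436483203876
0.185 [ 285  233   83   56 3442] ((350.8701171875, -291.3696594238281), (95.3505859375, 144.10311889648438), 19.94003677368164) 0.18929804392380628
0.196 [221  63 291  92 800] ((861.0638427734375, -137.55438232421875), (852.586669921875, 14.339353561401367), 89.47411346435547) 0.20001184125103455
0.196 [ 211  144   71   51 1809] ((481.5058288574219, -45.00741958618164), (92.56179809570312, 147.36526489257812), 85.59877014160156) 0.20015078684507445
top campos [-0.01924445 -0.3237964   0.81963321] 369.9535893131794
0.185 [ 70   0 147  36 367] ((860.9988403320312, 622.5138549804688), (42.09063720703125, 621.8460083007812), 4.083703994750977) 0.18985291440398094
0.185 [222  41 290  95 906] ((859.2120971679688, -155.034027099609
[... 744 characters left out ...]
46825833, -0.01162232,  1.60350591,  0.00602219,
        1.07139075, -0.05629224]), 'dq': array([-4.54367496e-04,  7.34005614e-05,  1.72183250e-03, -3.51263400e-03,
        5.69563955e-04, -1.05233856e-03,  6.40758849e-04]), 'joint_efforts': array([ 9.99478652e-04, -5.21640337e+01, -1.26539313e-02, -2.44362348e+01,
       -5.67928352e-02,  1.41741973e-02,  4.17226317e-05]), 'tool_pos': array([0.28010046, 0.58595137, 0.19106622]), 'tcp_rot': array([ 2.21080910e-01,  9.75255170e-01, -7.56273716e-04, -1.08526692e-04]), 'contact_force': array([0.08059933, 0.58119917, 0.38895884]), 'wrist_torque': array([-0.02346733,  0.0098601 , -0.00762255]), 'grip_force': 0.0, 'grip_width': 0.9964541765188122}
```

View pics/top0.png

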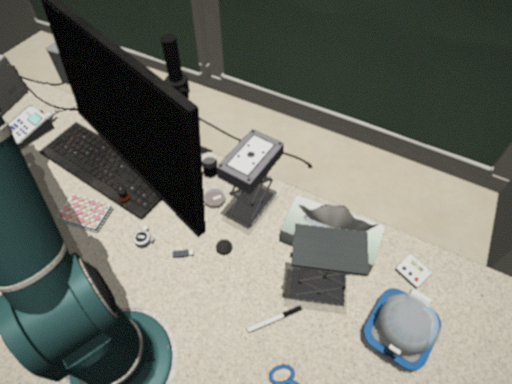

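View pics/scene0.png

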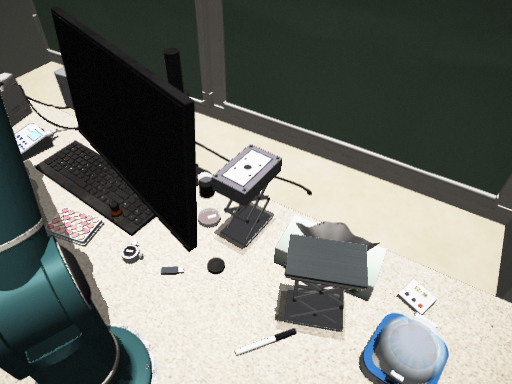

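```bash
python3 - <<'E'
from h import *
import itertools
for n in('scene','top'):
    z=np.load(f'pics/{n}0.npz'); W=world(n,z['d']); v=z['d']>0
    P=W[v]
    # coarse occupancy: max z per 8cm cell
    print(n); xs=np.arange(0,1.0,.08); ys=np.arange(-.56,.9,.08)
    print('y:',np.round(ys,2))
    for x in xs:
        print('%.2f'%x,[int(100*P[(P[:,0]>=x)&(P[:,0]<x+.08)&(P[:,1]>=y)&(P[:,1]<y+.08),2].max(initial=-.01)) for y in ys])
    for (u,w) in [(66,18),(185,100),(190,235),(170,60),(206,187),(208,216)] if n=='scene' else [(50,5),(205,100),(200,225),(168,40),(209,167),(214,197)]:
        print((u,w),W[w,u].round(3))
im=np.load('pics/top0.npz')['im'][120:290,200:370]
cv2.imwrite('pics/c1.png',cv2.resize(im[:80,:100,::-1],None,fx=7,fy=7,interpolation=cv2.INTER_CUBIC))
K,D,R,t=cam('top')
def px(p): return cv2.projectPoints(np.array(p,float),cv2.Rodrigues(R)[0],t,K,D)[0].reshape(-1,2)
for c,a,h,z in(((.481,-.0447),-4.3,.055,.2),((.350,-.2915),110.2,.072,.19)):
    c=np.array(c);a=np.radians(a);e=np.array([np.cos(a),np.sin(a)])
    print(px([[*(c+h*e),z],[*c,z],[*(c-h*e),z]]))
E
```

```text
scene
y: [-0.56 -0.48 -0.4  -0.32 -0.24 -0.16 -0.08  0.    0.08  0.16  0.24  0.32
  0.4   0.48  0.56  0.64  0.72  0.8   0.88]
0.00 [-1, -1, -1, -1, -1, 31, 43, 50, -1, -1, -1, -1, -1, -1, -1, -1, -1, -1, -1]
0.08 [-1, -1, -1, 0, 0, 0, 1, 53, 0, 0, -1, -1, -1, -1, -1, -1, -1, -1, -1]
0.16 [-1, 0, 0, 1, 1, 0, 0, 0, 2, 0, 2, 2, 0, 0, -1, -1, -1, -1, -1]
0.24 [10, 10, 19, 19, 19, 0, 26, 23, 2, 4, 6, 2, 1, 0, 0, 0, -1, -1, -1]
0.32 [11, 10, 19, 19, 19, 0, 42, 42, 42, 42, 26, 2, 1, 1, 1, 23, 23, -1, -1]
0.40 [6, 6, 19, 19, 11, 20, 20, 20, 42, 42, 42, 42, 42, 27, 2, 23, 6, 14, 16]
0.48 [3, 2, 12, 13, 12, 20, 20, 19, 6, 37, -1, 42, 42, 42, 42, 5, 7, 9, 19]
0.56 [0, 0, 0, -1, 0, 0, 0, -1, 1, 37, -1, -1, -1, -1, -1, 0, 0, 1, 3]
0.64 [-1, -1, -1, -1, -1, -1, -1, -1, -1, -1, -1, -1, -1, -1, -1, -1, -1, 10, 10]
0.72 [-1, -1, -1, -1, -1, -1, -1, -1, -1, -1, -1, -1, -1, -1, -1, -1, -1, -1, -1]
0.80 [38, 52, 52, 50, 48, 47, 45, 44, 43, 41, 40, 38, 37, 36, 35, 33, 32, 31, 30]
0.88 [3, 3, 3, 3, 3, 3, 3, 3, 3, 3, 38, 37, 0, -1, -1, -1, -1, -1, -1]
0.96 [-1, -1, -1, -1, -1, -1, -1, -1, -1, -1, -1, -1, -
[... 992 characters left out ...]
, -1, -1, -1, 10, 10]
0.72 [-1, -1, -1, -1, -1, -1, -1, -1, -1, -1, -1, -1, -1, -1, -1, -1, -1, -1, -1]
0.80 [38, 49, 48, 46, 43, 41, 40, 38, 36, 34, 32, 30, 29, 27, 26, 24, 22, 21, 19]
0.88 [3, 3, 3, 3, 3, 3, 3, 3, 3, 3, 29, 29, 0, -1, 0, 0, -1, -1, -1]
0.96 [-1, -1, -1, -1, -1, -1, -1, -1, -1, -1, -1, -1, -1, -1, -1, -1, -1, -1, -1]
(50, 5) [0.501 0.505 0.416]
(205, 100) [ 0.836  0.342 -0.05 ]
(200, 225) [ 0.311 -0.006  0.105]
(168, 40) [0.554 0.205 0.375]
(209, 167) [0.507 0.102 0.046]
(214, 197) [0.443 0.048 0.018]
[[263.54340825 139.21314977]
 [250.74654142 153.71546406]
 [237.06417363 169.23501634]]
[[293.2079941  242.34370907]
 [330.66380551 247.08806012]
 [368.50891676 251.81616675]]
```

View pics/c1.png

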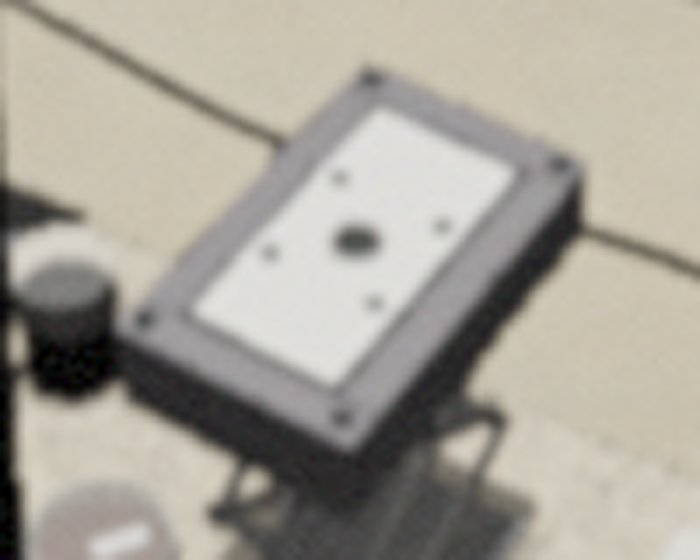

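>>> step_arm([
  [0,0,1],
  [0,0,1],
  [0,0,1],
  [0,0,1],
  [0,0,1],
  [0,0,1],
  [0.38,-1,1],
  [0.38,-1,1],
  [0.38,-1,1],
  [0.38,-1,1],
  [0.38,-1,1],
  [0.38,-1,1],
  [0.38,-1,0.1],
  [0.38,-1,0.1],
  [0.38,-1,0.1],
  [0.38,-1,0.1],
  [0.38,-1,0.1],
  [0.38,-1,0.1],
  [0.38,-1,0.1],
  [0.38,-1,0.1],
], yaw=[0,0,0,0,0,0,0,0,0,0,0,0,0,0,0,0,0,0,0,0], gripper=-1)

```text
time: 2.6
tool_pos: [0.4134, 0.2355, 0.5117]
tcp_rot: [0.221, 0.975, -0.0, -0.0]
contact_force: [-0.1, 0.0, -0.1]
grip_width: 0.003
grip_force: 0.0
```

>>> step_arm([
  [0.36,-0.947,0],
  [0.36,-0.947,0],
  [0.36,-0.947,0],
  [0.36,-0.947,0],
  [0.36,-0.947,0],
  [0.36,-0.947,0],
  [0.36,-0.947,0],
  [0.36,-0.947,0],
  [0.36,-0.947,0],
  [0.36,-0.947,0],
  [0.36,-0.947,0],
  [0.36,-0.947,0],
  [0,0,-1],
  [0,0,-1],
  [0,0,-1],
  [0,0,0],
], yaw=[0.005,0.005,0.005,0.005,0.005,0.005,0.005,0.005,0.005,0.005,0.005,0.004,0,0,0,0])

```text
time: 4.6
tool_pos: [0.5203, -0.0474, 0.4352]
tcp_rot: [0.038, 0.999, -0.0, -0.002]
contact_force: [0.5, -0.1, 0.2]
grip_width: 0.007
grip_force: 0.0
```

```bash
python3 - <<'E'
from h import *
o=manip.get_obs(); print({k:np.round(o[k],3) for k in('time','tool_pos','tcp_rot','joint_pos','contact_force','grip_width')})
cap('scene','scene1')
E
```

```text
{'time': np.float64(4.6), 'tool_pos': array([ 0.52 , -0.047,  0.435]), 'tcp_rot': array([ 0.038,  0.999, -0.   , -0.002]), 'joint_pos': array([-0.473,  0.085,  0.55 ,  1.577, -0.044,  1.496,  1.575]), 'contact_force': array([ 0.452, -0.073,  0.248]), 'grip_width': np.float64(0.007)}
```

View pics/scene1.png

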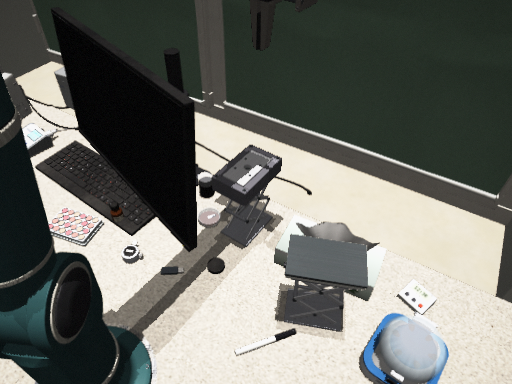

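>>> step_arm([
  [0,0,-1],
  [0,0,-1],
  [0,0,-1],
  [0,0,-1],
  [0,0,-1],
  [0,0,-1],
  [0,0,-1],
  [0,0,-1],
  [0,0,0],
], yaw=[0,0,0,0,0,0,0,0,0])

```text
time: 5.78
tool_pos: [0.5211, -0.0475, 0.2366]
tcp_rot: [0.038, 0.999, -0.0, -0.001]
contact_force: [-0.4, -0.2, -0.5]
grip_width: 0.005
grip_force: 0.0
```

```bash
python3 - <<'E'
from h import *
o=manip.get_obs(); print({k:np.round(o[k],4) for k in('time','tool_pos','tcp_rot','joint_pos','contact_force','joint_efforts')})
im,d=cap('top','top2'); W=world('top',d)
m=(d>0)&(W[...,2]>.3)&(W[...,0]>.15)&(W[...,0]<.6)&(W[...,1]<.0)
P=W[m]
for x in np.arange(.2,.6,.04):
    q=P[(P[:,0]>x)&(P[:,0]<x+.04)]
    if len(q): print(round(x,2),len(q),q.min(0).round(3),q.max(0).round(3))
E
```

```text
{'time': np.float64(5.775), 'tool_pos': array([ 0.5211, -0.0475,  0.2366]), 'tcp_rot': array([ 3.750e-02,  9.993e-01, -2.000e-04, -9.000e-04]), 'joint_pos': array([-0.4365,  0.2135,  0.5401,  1.8893, -0.1237,  1.0735,  1.6487]), 'contact_force': array([-0.3726, -0.2365, -0.5367]), 'joint_efforts': array([ 5.09000e-02, -3.20038e+01,  2.85540e+00, -2.32538e+01,
       -2.12000e-02, -7.99000e-02,  5.38000e-02])}
0.32 838 [ 0.323 -0.02   0.3  ] [ 0.356 -0.     0.427]
0.48 4663 [ 0.48  -0.143  0.3  ] [ 0.52  -0.     0.556]
0.52 595 [ 0.52  -0.144  0.3  ] [ 0.549 -0.001  0.542]
```

View pics/top2.png

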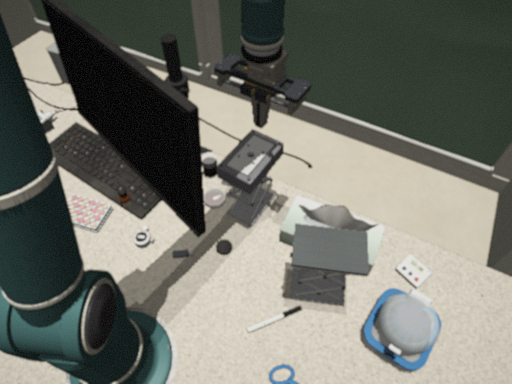

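>>> step_arm([
  [0,0,-0.6],
  [0,0,-0.6],
  [0,0,-0.08],
  [0,0,0],
  [0,0,-0.04],
  [0,0,-0.04],
  [0,0,-0.04],
  [0,0,0],
], yaw=[0,0,0,0,0,0,0,0])

```text
time: 6.82
tool_pos: [0.5213, -0.0477, 0.2019]
tcp_rot: [0.038, 0.999, 0.0, -0.0]
contact_force: [-0.5, 0.5, -0.1]
grip_width: 0.005
grip_force: 0.0
```

>>> step_arm([
  [0,0,-0.04],
  [0,0,-0.04],
  [0,0,0],
], yaw=[0,0,0])

```text
time: 7.2
tool_pos: [0.5212, -0.0476, 0.1998]
tcp_rot: [0.038, 0.999, -0.0, -0.0]
contact_force: [-0.3, -1.0, -0.9]
grip_width: 0.004
grip_force: 0.0
```

>>> step_arm([
  [0,0,-0.04],
  [0,0,0],
], yaw=[0,0])

```text
time: 7.45
tool_pos: [0.5213, -0.0476, 0.1988]
tcp_rot: [0.038, 0.999, -0.0, -0.0]
contact_force: [-0.0, -0.1, 0.4]
grip_width: 0.007
grip_force: 0.0
```

>>> step_arm([
  [0,0,-0.04],
  [0,0,0],
], yaw=[0,0])

```text
time: 7.7
tool_pos: [0.5213, -0.0477, 0.1978]
tcp_rot: [0.038, 0.999, -0.0, -0.0]
contact_force: [0.2, 1.1, 0.7]
grip_width: 0.005
grip_force: 0.0
```

>>> step_arm([
  [0,0,-0.04],
  [0,0,0],
], yaw=[0,0])

```text
time: 7.95
tool_pos: [0.5213, -0.0476, 0.1968]
tcp_rot: [0.038, 0.999, -0.0, -0.0]
contact_force: [0.5, 0.5, -0.7]
grip_width: 0.008
grip_force: 0.0
```

>>> step_arm([
  [0,0,-0.04],
  [0,0,0],
], yaw=[0,0])

```text
time: 8.2
tool_pos: [0.5213, -0.0476, 0.1958]
tcp_rot: [0.038, 0.999, -0.0, -0.0]
contact_force: [-0.7, -1.2, 0.3]
grip_width: 0.004
grip_force: 0.0
```

```bash
python3 - <<'E'
from h import *
for n in('scene','top'):
    im,d=cap(n,n+'3'); W=world(n,d); c=np.array([.481,-.0447]);a=np.radians(-4.3)
    e=np.array([np.cos(a),np.sin(a)]);f=np.array([-e[1],e[0]])
    x=(W[...,:2]-c)@e; y=(W[...,:2]-c)@f
    for lo in range(-55,55,10):
        m=(d>0)&(abs(y)<.02)&(x*1000>=lo)&(x*1000<lo+10); print(lo,m.sum(),np.round(np.percentile(W[m][:,2],[10,50,90]),4) if m.sum() else '')
K,D,R,t=cam('top')
cv2.imwrite('pics/c3.png',cv2.resize(np.load('pics/top3.npz')['im'][60:210,200:340,::-1],None,fx=4,fy=4,interpolation=cv2.INTER_CUBIC))
E
```

```text
-55 200 [0.0079 0.199  0.5608]
-45 191 [0.008  0.2004 0.5576]
-35 160 [0.0079 0.2    0.5495]
-25 145 [0.0077 0.2001 0.5417]
-15 111 [0.0075 0.199  0.5337]
-5 547 [0.2002 0.452  0.5042]
5 1049 [0.3142 0.4345 0.5079]
15 517 [0.201  0.3545 0.5088]
25 445 [0.2003 0.2579 0.2897]
35 129 [0.0088 0.2013 0.2783]
45 92 [0.0076 0.1998 0.2591]
-55 201 [0.0074 0.1979 0.5641]
-45 169 [0.0085 0.2    0.5583]
-35 158 [0.0079 0.1999 0.5509]
-25 121 [0.0083 0.1997 0.5377]
-15 86 [0.0074 0.1993 0.2016]
-5 626 [0.2014 0.455  0.5046]
5 926 [0.3129 0.4252 0.5015]
15 458 [0.1997 0.3512 0.5083]
25 394 [0.1999 0.2538 0.2842]
35 118 [0.0078 0.2005 0.2666]
45 65 [0.0075 0.1991 0.2411]
```

View pics/c3.png

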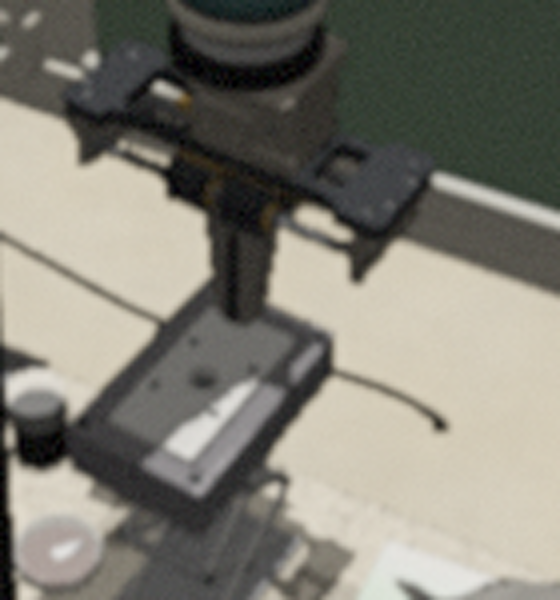

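>>> step_arm([
  [0,0,-0.04],
  [0,0,0],
], yaw=[0,0])

```text
time: 8.55
tool_pos: [0.5212, -0.0476, 0.1948]
tcp_rot: [0.038, 0.999, 0.0, -0.0]
contact_force: [-0.1, 0.7, -0.2]
grip_width: 0.004
grip_force: 0.0
```

>>> step_arm([
  [0,0,-0.04],
  [0,0,0],
], yaw=[0,0])

```text
time: 8.8
tool_pos: [0.5212, -0.0476, 0.1938]
tcp_rot: [0.038, 0.999, -0.0, -0.0]
contact_force: [-0.4, 0.9, 1.3]
grip_width: 0.003
grip_force: 0.0
```

>>> step_arm([
  [0,0,-0.04],
  [0,0,0],
], yaw=[0,0])

```text
time: 9.05
tool_pos: [0.5213, -0.0476, 0.1928]
tcp_rot: [0.038, 0.999, -0.0, -0.0]
contact_force: [0.7, 0.1, -0.5]
grip_width: -0.0
grip_force: 0.0
```

```bash
cat >> h.py <<'E'
def prof(f):
    c=np.array([.481,-.0447]);a=np.radians(-4.3); e=np.array([np.cos(a),np.sin(a)]);g=np.array([-e[1],e[0]])
    for n in('scene','top'):
        im,d=cap(n,n+f); W=world(n,d)
        x=(W[...,:2]-c)@e; y=(W[...,:2]-c)@g
        M=(d>0)&(abs(y)<.024)&(W[...,2]>.17)&(W[...,2]<.235)
        for lo in range(-55,60,10):
            m=M&(x*1000>=lo)&(x*1000<lo+10); print(n,lo,m.sum(),np.round(np.percentile(W[m][:,2],[10,50,90])*1000,1) if m.sum() else '')
E
python3 -c "
from h import *
prof('4')"
```

```text
scene -55 90 [197.9 200.1 201.2]
scene -45 66 [199.3 200.2 201.4]
scene -35 69 [199.3 200.3 201.4]
scene -25 66 [199.4 200.4 201.5]
scene -15 58 [199.2 200.3 201.4]
scene -5 49 [195.6 200.  200.8]
scene 5 79 [192.2 199.8 200.9]
scene 15 60 [198.8 200.4 201.2]
scene 25 129 [199.7 217.2 231.8]
scene 35 70 [199.2 200.3 224.9]
scene 45 42 [199.2 200.4 201.8]
scene 55 28 [198.9 200.3 201.9]
top -55 87 [197.7 200.  201.6]
top -45 74 [198.8 200.4 201.6]
top -35 70 [198.9 200.3 201.6]
top -25 72 [199.1 200.1 201.4]
top -15 65 [198.7 200.  201.4]
top -5 59 [191.5 200.  201.6]
top 5 82 [192.9 200.  201.7]
top 15 68 [199.2 200.4 202. ]
top 25 120 [199.5 216.1 231.7]
top 35 67 [199.2 200.5 227.1]
top 45 33 [198.8 200.  201.7]
top 55 31 [197.8 200.2 201.9]
```

```bash
python3 - <<'E'
from h import *
im=np.load('pics/scene4.npz')['im']; im2=np.load('pics/top4.npz')['im']
o=manip.get_obs()['tool_pos']; print(o)
K,D,R,t=cam('scene')
for n in('scene','top'):
    K,D,R,t=cam(n); print(n,cv2.projectPoints(np.array([o,[.521,-.0477,.2]]),cv2.Rodrigues(R)[0],t,K,D)[0].reshape(-1,2))
r=lambda a:cv2.resize(a[:,:,::-1],None,fx=8,fy=8,interpolation=cv2.INTER_CUBIC)
cv2.imwrite('pics/c4.png',np.hstack([r(im[135:205,225:273]),r(im2[120:190,232:280])]))
E
```

```text
[ 0.52132178 -0.04762686  0.19287894]
scene [[257.32239492 159.51018131]
 [257.35914147 157.18528964]]
top [[260.15279056 145.08334594]
 [260.15998078 143.04187842]]
```

View pics/c4.png

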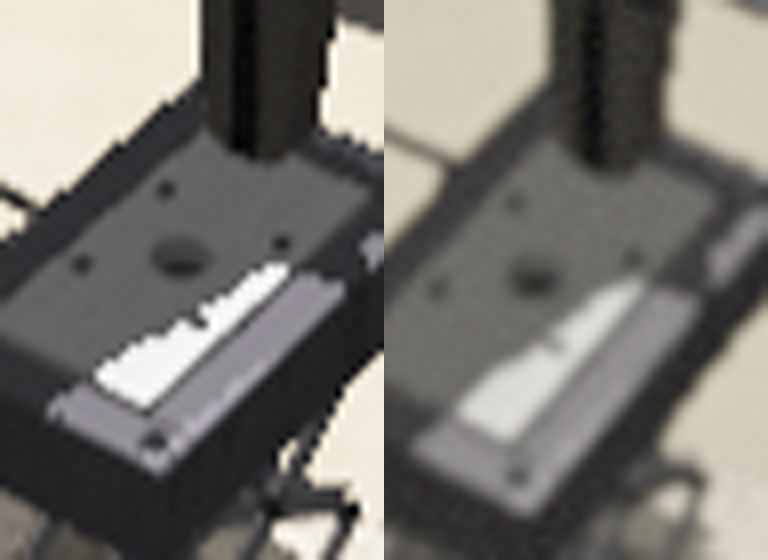

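```bash
python3 - <<'E'
from h import *
for n in('scene','top'):
    z=np.load(f'pics/{n}4.npz'); d=z['d']; W=world(n,d)
    for u in ((253,256,259,262) if n=='scene' else (257,259,261,263)):
        print(n,u)
        for v in range(146,160) if n=='scene' else range(132,148): print(v,(W[v,u]*1000).round(1),z['im'][v,u])
E
```

```text
scene 253
146 [513.2 -40.1 234. ] [44 41 39]
147 [512.6 -40.5 231.8] [43 40 37]
148 [511.8 -41.  229.7] [42 39 37]
149 [510.  -42.  228.5] [44 43 38]
150 [512.1 -40.9 223.8] [38 36 34]
151 [512.2 -40.9 220.9] [34 32 30]
152 [513.  -40.5 217.4] [37 34 32]
153 [528.3 -31.8 200.5] [50 47 47]
154 [526.5 -32.9 199.3] [82 82 81]
155 [519.8 -36.8 202.5] [100 100  99]
156 [520.2 -36.6 199.3] [100  98 100]
157 [515.2 -39.5 201.1] [100  98 100]
158 [512.2 -41.3 201. ] [98 98 99]
159 [509.7 -42.8 200.4] [100  99 100]
scene 256
146 [512.6 -48.  237.6] [13 12 11]
147 [511.6 -48.6 235.7] [10 10 11]
148 [512.1 -48.4 232.6] [ 8  9 10]
149 [513.2 -47.9 228.8] [12 10 11]
150 [511.8 -48.7 227.3] [13 11 12]
151 [511.  -49.3 225.3] [12 12  9]
152 [512.8 -48.4 220.9] [10  9 10]
153 [511.9 -48.9 218.9] [12 12 12]
154 [512.2 -48.8 215.8] [22 22 22]
155 [526.3 -41.  199.9] [73 72 74]
156 [521.5 -43.8 201.4] [99 97 98]
157 [520.6 -44.4 199.4] [99 97 97]
158 [515.8 -47.1 201. ] [100  98 100]
159 [513.3 -48.6 200.4] [97 97 96]
scene 259
146 [511.7 -56.  241.4] [43 42 39]
147 [512.9 -55.4 237.6] [43 39 35]
148 [
[... 2579 characters left out ...]
5 [516.1 -52.5 200.3] [109 108 105]
146 [512.7 -54.3 200.9] [108 105 102]
147 [510.5 -55.4 200.2] [112 111 107]
top 263
132 [509.  -60.2 251.2] [51 48 45]
133 [509.9 -59.9 247.3] [51 48 47]
134 [510.6 -59.6 243.6] [54 53 48]
135 [509.9 -60.  241.3] [52 51 46]
136 [510.8 -59.6 237.2] [56 52 47]
137 [509.9 -60.2 235.2] [47 43 44]
138 [511.4 -59.5 230.4] [48 47 40]
139 [511.8 -59.4 226.9] [55 53 48]
140 [512.6 -59.  222.8] [67 64 61]
141 [530.2 -50.3 199.8] [87 85 82]
142 [527.6 -51.7 199.5] [102 100  98]
143 [525.3 -52.9 198.8] [111 110 107]
144 [521.3 -55.  200.2] [111 112 106]
145 [518.9 -56.3 199.7] [110 110 106]
146 [515.2 -58.2 200.6] [113 113 108]
147 [ -19.2 -323.8  819.6] [110 109 105]
```

>>> step_arm([
  [0,0,-0.2],
  [0,0,-0.12],
  [0,0,0],
  [0,0,0],
], yaw=[0,0,0,0])

```text
time: 9.65
tool_pos: [0.5213, -0.0477, 0.1849]
tcp_rot: [0.038, 0.999, -0.0, 0.0]
contact_force: [0.1, 1.1, 0.3]
grip_width: 0.004
grip_force: 0.0
```

```bash
python3 -c "
from h import *
print(manip.tcp_to_grasp, manip.get_obs()['contact_force'])"
```

```text
0.0187 [0.11127554 1.08565717 0.33551484]
```

>>> step_arm([
  [0,0,-0.04],
  [0,0,0],
], yaw=[0,0])

```text
time: 9.9
tool_pos: [0.5213, -0.0476, 0.1839]
tcp_rot: [0.038, 0.999, 0.0, 0.0]
contact_force: [0.0, 0.5, -0.5]
grip_width: 0.008
grip_force: 0.0
```

>>> step_arm([
  [0,0,-0.04],
  [0,0,0],
], yaw=[0,0])

```text
time: 10.15
tool_pos: [0.5213, -0.0477, 0.1828]
tcp_rot: [0.038, 0.999, -0.0, -0.0]
contact_force: [0.3, -0.3, -0.2]
grip_width: 0.007
grip_force: 0.0
```

>>> step_arm([
  [0,0,-0.04],
  [0,0,0],
], yaw=[0,0])

```text
time: 10.4
tool_pos: [0.5213, -0.0476, 0.1818]
tcp_rot: [0.038, 0.999, 0.0, -0.0]
contact_force: [1.2, -0.0, 0.2]
grip_width: 0.006
grip_force: 0.0
```

>>> step_arm([
  [0,0,-0.04],
  [0,0,0],
], yaw=[0,0])

```text
time: 10.65
tool_pos: [0.5212, -0.0476, 0.1808]
tcp_rot: [0.038, 0.999, 0.0, -0.0]
contact_force: [1.2, -0.1, 0.6]
grip_width: 0.003
grip_force: 0.0
```

>>> step_arm([
  [0,0,-0.04],
  [0,0,0],
], yaw=[0,0])

```text
time: 10.9
tool_pos: [0.5212, -0.0476, 0.1798]
tcp_rot: [0.038, 0.999, 0.0, -0.0]
contact_force: [-1.5, -0.3, -0.9]
grip_width: 0.005
grip_force: 0.0
```

>>> step_arm([
  [0,0,-0.04],
  [0,0,0],
], yaw=[0,0])

```text
time: 11.15
tool_pos: [0.5212, -0.0476, 0.1788]
tcp_rot: [0.038, 0.999, -0.0, -0.0]
contact_force: [0.2, 0.6, -0.3]
grip_width: 0.007
grip_force: 0.0
```

>>> step_arm([
  [0,0,-0.04],
  [0,0,0],
], yaw=[0,0])

```text
time: 11.4
tool_pos: [0.5213, -0.0476, 0.1778]
tcp_rot: [0.038, 0.999, 0.0, -0.0]
contact_force: [0.3, -0.7, 0.1]
grip_width: 0.006
grip_force: 0.0
```

```bash
python3 - <<'E'
from h import *
prof('5')
for n,u,r in(('scene',256,range(150,164)),('top',259,range(136,150))):
    d=np.load(f'pics/{n}5.npz')['d']; W=world(n,d)
    for v in r: print(n,v,(W[v,u]*1000).round(1))
E
```

```text
scene -55 85 [197.8 200.1 201.7]
scene -45 70 [199.4 200.3 201.3]
scene -35 69 [199.  200.2 201.4]
scene -25 66 [199.2 200.2 201.5]
scene -15 61 [199.1 200.4 201.9]
scene -5 47 [195.  200.3 201.1]
scene 5 79 [192.  199.8 201.3]
scene 15 57 [199.1 200.4 201.6]
scene 25 180 [199.6 212.3 230.2]
scene 35 52 [199.7 201.6 229.5]
scene 45 27 [199.3 200.7 221.6]
scene 55 20 [198.3 200.  200.9]
top -55 85 [198.2 200.1 201.7]
top -45 72 [199.2 200.2 201.3]
top -35 71 [199.3 200.4 201.6]
top -25 73 [199.1 200.2 201.8]
top -15 63 [199.  200.4 201.6]
top -5 58 [191.7 199.9 201.6]
top 5 81 [192.2 199.9 201.3]
top 15 70 [198.8 200.3 201.3]
top 25 165 [199.9 211.9 230.6]
top 35 41 [198.6 201.1 228.5]
top 45 29 [198.9 200.  220.5]
top 55 24 [199.2 200.5 201.6]
scene 150 [509.4 -50.1 229.4]
scene 151 [509.  -50.4 227. ]
scene 152 [510.3 -49.7 223.1]
scene 153 [511.1 -49.4 219.6]
scene 154 [512.7 -48.5 215.2]
scene 155 [511.2 -49.5 213.9]
scene 156 [511.7 -49.3 210.6]
scene 157 [510.  -50.3 209.2]
scene 158 [511.4 -49.5 205.1]
scene 159 [511.1 -49.8 202.5]
scene 160 [510.  -50.5 200.6]
scene 161 [507.9 -51.7 199.7]
scene 162 [506.3 -52.7 198.4]
scene 163 [501.4 -55.5 200.1]
top 136 [509.9 -50.1 233.5]
top 137 [510.3 -50.  230. ]
top 138 [510.8 -49.7 226.3]
top 139 [511.3 -49.5 222.6]
top 140 [511.5 -49.5 219.2]
top 141 [509.3 -50.6 218.5]
top 142 [511.3 -49.6 213.1]
top 143 [510.1 -50.3 211.2]
top 144 [510.1 -50.3 207.9]
top 145 [510.5 -50.2 204.3]
top 146 [511.3 -49.8 200.1]
top 147 [508.8 -51.1 199.6]
top 148 [505.  -53.1 200.8]
top 149 [503.7 -53.9 199.1]
```

>>> step_arm([
  [0,0,-0.02],
  [0,0,0],
], yaw=[0,0])

```text
time: 11.75
tool_pos: [0.5214, -0.0476, 0.1778]
tcp_rot: [0.038, 0.999, 0.0, 0.0]
contact_force: [-0.9, -0.6, 4.4]
grip_width: 0.006
grip_force: 2.2
```

>>> step_arm([
  [0,0,-0.02],
  [0,0,0],
], yaw=[0,0])

```text
time: 12.0
tool_pos: [0.5214, -0.0476, 0.1777]
tcp_rot: [0.038, 0.999, 0.0, 0.0]
contact_force: [-3.5, 0.1, 8.6]
grip_width: 0.005
grip_force: 4.2
```

>>> step_arm([
  [0,0,-0.02],
  [0,0,0],
], yaw=[0,0])

```text
time: 12.25
tool_pos: [0.5214, -0.0476, 0.1777]
tcp_rot: [0.038, 0.999, 0.0, 0.0]
contact_force: [-4.5, 1.0, 12.7]
grip_width: 0.005
grip_force: 6.1
```

>>> step_arm([
  [0,0,0.4],
  [-0.8,0.06,0],
  [-0.8,0.06,0],
  [-0.8,0.06,0],
  [-0.8,0.06,0],
  [0,0,-0.28],
  [0,0,0],
  [0,0,-0.04],
  [0,0,-0.04],
  [0,0,0],
], yaw=[0,0,0,0,0,0,0,0,0,0])

```text
time: 13.5
tool_pos: [0.4419, -0.0418, 0.1775]
tcp_rot: [0.038, 0.999, -0.0, 0.0]
contact_force: [0.6, 0.8, 0.5]
grip_width: 0.005
grip_force: 0.4
```

>>> step_arm([
  [0,0,-0.04],
  [0,0,0],
], yaw=[0,0])

```text
time: 13.75
tool_pos: [0.4416, -0.0418, 0.1766]
tcp_rot: [0.038, 0.999, 0.0, 0.0]
contact_force: [-0.2, -0.1, 4.0]
grip_width: 0.003
grip_force: 2.0
```

>>> step_arm([
  [0,0,-0.04],
  [0,0,-0.04],
  [0,0,-0.04],
  [0,0,-0.04],
  [0,0,-0.04],
  [0,0,-0.04],
  [0,0,0],
], yaw=[0,0,0,0,0,0,0])

```text
time: 14.62
tool_pos: [0.4406, -0.0416, 0.1701]
tcp_rot: [0.038, 0.999, 0.0, -0.001]
contact_force: [-1.9, -0.1, 5.0]
grip_width: 0.006
grip_force: 2.3
```

>>> step_arm([
  [0,0,-0.04],
  [0,0,-0.04],
  [0,0,0],
], yaw=[0,0,0])

```text
time: 15.0
tool_pos: [0.4406, -0.0416, 0.1681]
tcp_rot: [0.038, 0.999, -0.0, -0.001]
contact_force: [-5.4, -0.3, 3.2]
grip_width: 0.005
grip_force: 2.4
```

>>> step_arm([
  [0,0,-0.04],
  [0,0,0],
], yaw=[0,0])

```text
time: 15.25
tool_pos: [0.4407, -0.0416, 0.1671]
tcp_rot: [0.038, 0.999, 0.0, -0.001]
contact_force: [-5.4, -0.3, 4.1]
grip_width: 0.009
grip_force: 2.6
```

>>> step_arm([
  [0,0,-0.04],
  [0,0,0],
], yaw=[0,0])

```text
time: 15.5
tool_pos: [0.4406, -0.0416, 0.1661]
tcp_rot: [0.038, 0.999, 0.0, -0.001]
contact_force: [-5.4, -0.6, 4.5]
grip_width: 0.006
grip_force: 2.6
```

```bash
python3 -c "
from h import *
prof('6')"
```

```text
scene -55 179 [197.1 215.2 231.1]
scene -45 62 [184.6 198.1 226.6]
scene -35 38 [187.2 190.6 225.1]
scene -25 38 [191.  193.1 195.3]
scene -15 36 [194.7 196.4 198.3]
scene -5 50 [190.3 199.9 202.5]
scene 5 74 [193.7 203.6 205.7]
scene 15 9 [204.  205.5 206.2]
scene 25 36 [209.5 211.1 213.5]
scene 35 3 [211.9 213.9 214.3]
scene 45 0 
scene 55 0 
top -55 167 [192.9 213.9 231.4]
top -45 57 [184.3 187.7 224.6]
top -35 36 [187.1 190.6 218.8]
top -25 38 [191.2 192.6 195.6]
top -15 33 [195.  197.  198.1]
top -5 36 [189.1 198.3 201. ]
top 5 30 [191.3 205.6 206.7]
top 15 13 [205.8 207.3 208.3]
top 25 3 [212.8 213.2 213.9]
top 35 17 [213.3 214.7 216.3]
top 45 0 
top 55 0
```

>>> step_arm([
  [0,0,0.3],
  [0,0,1],
  [0,0,1],
  [0,0,0.3],
  [0.8,-0.06,0],
  [0.8,-0.06,0],
  [0.8,-0.06,0],
  [0.8,-0.06,0],
  [0,0,0],
], yaw=[0,0,0,0,0,0,0,0,0])

```text
time: 16.73
tool_pos: [0.5222, -0.0477, 0.2307]
tcp_rot: [0.038, 0.999, -0.001, -0.0]
contact_force: [0.0, -0.0, -0.2]
grip_width: 0.005
grip_force: 0.0
```

>>> step_arm([
  [0,0,0],
  [0,0,0],
  [0,0,0],
  [0,0,0],
], yaw=[0,0,0,0], gripper=1)

```text
time: 17.23
tool_pos: [0.5212, -0.0476, 0.2316]
tcp_rot: [0.038, 0.999, 0.0, 0.0]
contact_force: [0.2, 0.7, -0.6]
grip_width: 0.415
grip_force: 0.0
```

```bash
python3 - <<'E'
from h import *
prof('7')
o=manip.get_obs()['tool_pos']; print(o)
c=np.array([.481,-.0447]);a=np.radians(-4.3); e=np.array([np.cos(a),np.sin(a)]);g=np.array([-e[1],e[0]])
for n in('scene','top'):
    d=np.load(f'pics/{n}7.npz')['d']; W=world(n,d); x=(W[...,:2]-c)@e*1000; y=(W[...,:2]-c)@g*1000
    for s in(1,-1):
        m=(d>0)&(abs(x-38)<16)&(s*y>25)&(s*y<70)&(W[...,2]>.203)&(W[...,2]<.31)
        q=np.c_[x[m],y[m],W[m][:,2]*1000]; print(n,s,q[np.argsort(q[:,2])[:12]].round(1).tolist(),len(q))
    m=(d>0)&(abs(y)<24)&(x>0)&(x<60)&(W[...,2]>.2)&(W[...,2]<.225); print('end',x[m].max(),W[m][:,2].max())
im=np.load('pics/scene7.npz')['im'];im2=np.load('pics/top7.npz')['im']
r=lambda a:cv2.resize(a[:,:,::-1],None,fx=5,fy=5,interpolation=cv2.INTER_CUBIC)
cv2.imwrite('pics/c7.png',np.hstack([r(im[100:215,205:285]),r(im2[85:200,210:290])]))
E
```

```text
scene -55 0 
scene -45 73 [184.4 185.9 187.8]
scene -35 88 [187.  189.1 191.3]
scene -25 89 [190.8 193.1 195.4]
scene -15 72 [194.4 196.2 198.2]
scene -5 91 [190.7 199.3 201.7]
scene 5 96 [199.3 203.6 205.9]
scene 15 87 [205.6 208.  209.7]
scene 25 81 [209.  211.4 213.5]
scene 35 91 [212.  215.  217.9]
scene 45 42 [190.6 217.4 219. ]
scene 55 9 [190.1 194.4 201.1]
top -55 12 [183.8 184.3 185.6]
top -45 86 [183.9 186.1 188.1]
top -35 90 [187.8 189.3 191.9]
top -25 88 [191.2 193.3 195.1]
top -15 75 [194.7 196.8 198.9]
top -5 94 [189.5 199.5 203. ]
top 5 99 [200.8 203.9 206.7]
top 15 83 [206.4 208.3 210.3]
top 25 85 [209.4 211.8 213.8]
top 35 87 [213.  215.2 217.3]
top 45 34 [191.7 217.3 218.9]
top 55 11 [192.6 199.7 202. ]
[ 0.52126324 -0.0476045   0.23150294]
scene 1 [[23.1, 28.1, 207.1], [31.2, 28.4, 210.4], [23.6, 25.7, 210.8], [25.6, 27.2, 211.6], [30.8, 25.3, 212.1], [32.6, 26.6, 213.2], [35.1, 25.6, 214.9], [38.0, 27.7, 215.1], [42.0, 27.7, 215.4], [42.9, 25.6, 215.8], [48.9, 27.0, 217.2], [44.3, 26.6, 217.4]] 82
scene -1 [[29.8, -27.6, 203.4], [24.3, -28.5, 204.7], [26.3, -27.1, 205.5], [30.4, -27.1, 205.6], [41.7, -27.6, 207.0], [37.0, -28.0, 207.4], [23.0, -26.6, 207.5], [32.3, -28.4, 207.8], [45.1, -28.1, 207.9], [38.3, -27.1, 209.0], [25.0, -27.8, 209.6], [28.9, -27.9, 209.9]] 194
end 50.553307694588135 0.22085948901700456
top 1 [[26.7, 33.4, 203.1], [22.6, 25.0, 207.9], [24.9, 26.6, 208.3], [23.5, 28.4, 208.5], [27.7, 25.6, 209.8], [26.3, 27.4, 210.0], [29.0, 26.4, 211.5], [27.7, 28.3, 211.5], [32.9, 26.2, 211.6], [34.3, 27.1, 213.1], [39.6, 25.0, 213.1], [38.0, 26.8, 213.5]] 96
top -1 [[35.1, -27.0, 203.1], [30.6, -27.0, 203.8], [44.6, -26.6, 204.5], [25.9, -27.2, 204.8], [31.6, -26.4, 205.9], [38.5, -27.5, 207.0], [22.3, -26.7, 207.7], [48.3, -26.8, 207.9], [33.6, -27.7, 208.1], [24.2, -25.5, 208.7], [25.4, -27.4, 208.7], [39.5, -26.8, 209.0]] 179
end 49.5237286147752 0.21982424200089054
```

View pics/c7.png

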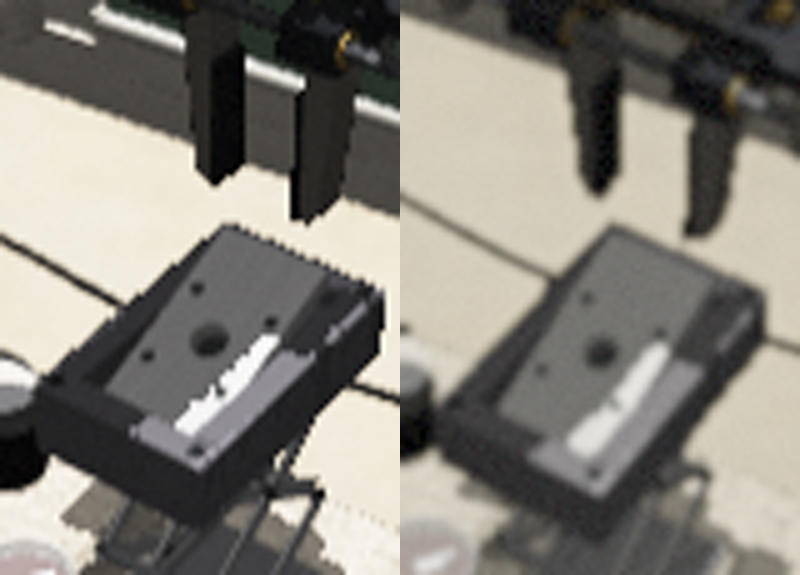

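>>> step_arm([
  [0,0,0],
  [0,0,0],
  [0,0,0],
  [0,0,0],
  [0,0,0],
], yaw=[0,0,0,0,0])

```text
time: 17.95
tool_pos: [0.5213, -0.0476, 0.2314]
tcp_rot: [0.038, 0.999, -0.0, -0.0]
contact_force: [0.5, -0.2, 0.3]
grip_width: 1.0
grip_force: 0.0
```

```bash
python3 - <<'E'
from h import *
o=manip.get_obs(); print(o['tool_pos'],o['grip_width'])
c=np.array([.481,-.0447]);a=np.radians(-4.3); e=np.array([np.cos(a),np.sin(a)]);g=np.array([-e[1],e[0]])
for n in('scene','top'):
    im,d=cap(n,n+'8'); W=world(n,d); x=(W[...,:2]-c)@e*1000; y=(W[...,:2]-c)@g*1000
    for s in(1,-1):
        m=(d>0)&(abs(x-38)<16)&(s*y>10)&(s*y<80)&(W[...,2]>.224)&(W[...,2]<.31)
        q=np.c_[x[m],y[m],W[m][:,2]*1000]; print(n,s,q[np.argsort(q[:,2])[:10]].round(1).tolist(),len(q), np.percentile(q[:,1],[5,95]))
E
```

```text
[ 0.52129957 -0.04763022  0.23137524] 0.9997046483450386
scene 1 [[45.2, 46.9, 252.7], [39.9, 45.8, 253.4], [29.7, 46.6, 253.5], [48.2, 46.3, 253.9], [29.2, 51.8, 254.4], [41.1, 46.7, 255.1], [36.6, 46.1, 255.2], [30.0, 55.1, 255.2], [32.1, 45.6, 255.3], [30.2, 46.9, 255.8]] 231 [44.87566704 58.6839782 ]
scene -1 [[30.9, -47.4, 253.9], [31.9, -49.2, 254.1], [32.3, -51.4, 254.8], [32.1, -53.9, 256.1], [31.2, -49.4, 257.2], [41.5, -57.9, 257.3], [32.4, -46.2, 257.7], [29.4, -48.1, 257.8], [36.8, -58.4, 257.9], [30.5, -57.2, 258.6]] 212 [-62.91805456 -47.16670197]
top 1 [[30.0, 53.5, 252.8], [44.2, 46.7, 254.4], [40.1, 46.6, 254.5], [29.7, 55.9, 254.9], [47.8, 46.3, 254.9], [27.8, 46.5, 255.0], [28.4, 49.6, 256.0], [29.1, 47.3, 256.6], [34.0, 45.2, 256.9], [29.6, 44.9, 257.3]] 214 [45.35227091 58.8307249 ]
top -1 [[32.7, -44.3, 252.6], [30.7, -50.4, 254.5], [31.6, -52.3, 254.8], [30.1, -55.5, 257.7], [42.6, -58.1, 257.8], [46.2, -58.6, 258.1], [30.5, -52.7, 258.9], [29.2, -51.0, 259.0], [29.9, -58.0, 259.2], [36.9, -58.8, 259.9]] 182 [-62.63687603 -46.65755336]
```

>>> step_arm([
  [0,0,-0.6],
  [0,0,-0.6],
  [0,0,-0.6],
  [0,0,-0.12],
  [0,0,0],
], yaw=[0,0,0,0,0])

```text
time: 18.68
tool_pos: [0.5213, -0.0477, 0.1831]
tcp_rot: [0.038, 0.999, -0.0, -0.0]
contact_force: [-0.0, 0.9, -0.3]
grip_width: 1.003
grip_force: 0.0
```

>>> step_arm([
  [0,0,0],
  [0,0,0],
  [0,0,0],
  [0,0,0],
  [0,0,0],
  [0,0,0],
], yaw=[0,0,0,0,0,0], gripper=-1, force=40)

```text
time: 19.42
tool_pos: [0.5214, -0.0476, 0.1835]
tcp_rot: [0.038, 0.999, 0.0, 0.0]
contact_force: [-0.4, -0.4, 1.9]
grip_width: 0.603
grip_force: 40.0
```

>>> step_arm([
  [0,0,0.1],
  [0,0,0.2],
  [0,0,0.3],
  [0,0,0.4],
  [0,0,0.5],
  [0,0,0.5],
  [0,0,0.5],
  [0,0,0.5],
  [0,0,0.3],
  [0,0,0],
], yaw=[0,0,0,0,0,0,0,0,0,0])

```text
time: 20.68
tool_pos: [0.5216, -0.0477, 0.2664]
tcp_rot: [0.038, 0.999, 0.0, 0.001]
contact_force: [-0.0, 0.2, -2.1]
grip_width: 0.6
grip_force: 40.0
```

```bash
cat >> h.py <<'E'
def held(f,R0=.16):
    # plane points of insert near gripper, in tool-relative frame (closing axis g, e perpendicular)
    o=manip.get_obs(); T=o['tool_pos']; from scipy.spatial.transform import Rotation as Ro
    g=Ro.from_quat(o['tcp_rot']).apply([0,1,0])[:2]; e=np.array([g[1],-g[0]])
    print(T,'closing deg',np.degrees(np.arctan2(g[1],g[0])))
    for n in('scene','top'):
        im,d=cap(n,n+f); W=world(n,d); x=(W[...,:2]-T[:2])@e*1000; y=(W[...,:2]-T[:2])@g*1000; z=(W[...,2]-T[2]-.0222)*1000
        for lo in range(-110,20,10):
            m=(d>0)&(abs(y)<24)&(x>=lo)&(x<lo+10)&(z<20)&(z>-60); print(n,lo,m.sum(),np.percentile(z[m],[10,50,90]).round(1) if m.sum()>3 else '')
E
python3 -c "
from h import *
held('9')"
```

```text
[ 0.52159931 -0.04766106  0.26642791] closing deg 85.69552318831147
scene -110 0 
scene -100 84 [-33.2 -26.6 -23.8]
scene -90 96 [-24.5 -22.5 -20.7]
scene -80 102 [-20.7 -18.9 -17.2]
scene -70 93 [-17.  -15.1 -13.3]
scene -60 90 [-13.9 -12.   -9.8]
scene -50 67 [-11.4  -8.6  -6.3]
scene -40 104 [-10.   -5.   -2.7]
scene -30 90 [-2.8 -0.8  1.1]
scene -20 92 [1.  3.  4.8]
scene -10 87 [5.  6.7 8.5]
scene 0 62 [ 8.4 10.  11.4]
scene 10 0 
top -110 0 
top -100 87 [-32.9 -26.  -23.7]
top -90 105 [-24.8 -22.5 -20.4]
top -80 102 [-20.8 -18.9 -16.9]
top -70 101 [-17.1 -15.2 -13. ]
top -60 92 [-13.8 -11.6  -9.4]
top -50 74 [-10.8  -8.2  -6.1]
top -40 102 [-8.2 -4.7 -2.6]
top -30 107 [-2.9 -0.8  1.4]
top -20 96 [1.3 3.1 5.2]
top -10 95 [4.7 7.  8.7]
top 0 57 [ 8.4 10.1 10.9]
top 10 0
```

>>> step_arm([
  [-0.1,-0.2,0],
  [-0.2,-0.4,0],
  [-0.33,-0.6,0],
  [-0.33,-0.6,0],
  [-0.33,-0.6,0],
  [-0.33,-0.6,0],
  [-0.33,-0.6,0],
  [-0.33,-0.6,0],
  [-0.33,-0.6,0],
  [-0.33,-0.6,0],
  [-0.33,-0.6,0],
  [-0.33,-0.6,0],
  [-0.33,-0.6,0],
  [-0.33,-0.6,0],
  [-0.33,-0.6,0],
  [-0.33,-0.6,0],
  [-0.33,-0.6,0],
  [-0.33,-0.6,0],
  [-0.33,-0.6,0],
  [-0.33,-0.6,0],
], yaw=[0,0,-0.01,-0.01,-0.01,-0.01,-0.01,-0.01,-0.01,-0.01,-0.01,-0.01,-0.01,-0.01,-0.01,-0.01,-0.01,-0.01,-0.01,-0.01])

```text
time: 23.28
tool_pos: [0.3648, -0.3337, 0.2659]
tcp_rot: [0.569, 0.822, -0.0, 0.0]
contact_force: [0.1, 0.1, -2.4]
grip_width: 0.604
grip_force: 40.0
```

>>> step_arm([
  [0,0,-0.5],
  [0,0,-0.5],
  [0,0,-0.3],
  [0,0,0],
], yaw=[-0.002,0,0,0])

```text
time: 23.78
tool_pos: [0.3652, -0.332, 0.2325]
tcp_rot: [0.572, 0.82, -0.0, -0.001]
contact_force: [0.5, 0.2, -1.7]
grip_width: 0.604
grip_force: 40.0
```

```bash
python3 -c "
from h import *
held('a')"
```

```text
[ 0.36517109 -0.33195044  0.23254522] closing deg 20.222984186711596
scene -110 0 
scene -100 65 [-26.7 -25.3 -24.2]
scene -90 130 [-24.4 -22.6 -20.7]
scene -80 130 [-20.9 -19.  -17.3]
scene -70 139 [-16.8 -15.1 -13.3]
scene -60 132 [-13.4 -11.6  -9.9]
scene -50 119 [-13.7  -8.5  -6.2]
scene -40 136 [-6.8 -4.3 -2.6]
scene -30 141 [-2.3 -0.4  1.4]
scene -20 118 [1.  3.  5.1]
scene -10 4 [5.5 5.6 6.4]
scene 0 0 
scene 10 0 
top -110 0 
top -100 65 [-26.1 -24.2 -23. ]
top -90 126 [-23.5 -21.9 -20.1]
top -80 130 [-20.  -17.9 -16. ]
top -70 133 [-16.2 -14.1 -12.6]
top -60 133 [-12.4 -10.7  -8.6]
top -50 112 [-12.5  -7.7  -4.9]
top -40 137 [-5.3 -2.7 -0.6]
top -30 142 [-0.4  1.4  3.2]
top -20 113 [3.  4.8 6. ]
top -10 21 [5.9 6.7 7.7]
top 0 0 
top 10 0
```

>>> step_arm([
  [0,0,-0.4],
  [0,0,-0.4],
  [0,0,-0.2],
  [0,0,-0.1],
  [0,0,-0.08],
  [0,0,-0.08],
  [0,0,0],
], yaw=[0,0,0,0,0,0,0])

```text
time: 24.75
tool_pos: [0.3655, -0.3329, 0.2021]
tcp_rot: [0.572, 0.82, -0.0, 0.0]
contact_force: [-0.2, -0.3, 0.7]
grip_width: 0.602
grip_force: 40.0
```

>>> step_arm([
  [0,0,0],
  [0,0,-0.08],
  [0,0,-0.08],
  [0,0,-0.08],
  [0,0,-0.08],
  [0,0,0],
], yaw=[0,0,0,0,0,0], force=15)

```text
time: 25.5
tool_pos: [0.3652, -0.3325, 0.1937]
tcp_rot: [0.572, 0.82, 0.0, -0.0]
contact_force: [0.2, -1.0, -0.0]
grip_width: 0.612
grip_force: 15.0
```

```bash
python3 -c "
from h import *
held('b')"
```

```text
[ 0.36520502 -0.33245275  0.19366625] closing deg 20.169347585744433
scene -110 118 [-27.4 -26.2 -25. ]
scene -100 125 [-26.7 -16.2 -14.3]
scene -90 122 [-15.  -13.5 -11.9]
scene -80 126 [-12.1 -10.7  -9.4]
scene -70 131 [-9.8 -8.5 -6.7]
scene -60 135 [-7.7 -5.8 -4.4]
scene -50 137 [-26.1  -4.   -1.9]
scene -40 156 [-26.3  -1.    0.9]
scene -30 154 [-26.2   2.1   3.6]
scene -20 101 [-26.9   3.9   5.4]
scene -10 23 [-27.9 -26.8 -25.9]
scene 0 15 [-28.4 -27.6 -26.7]
scene 10 21 [-28.4 -26.7 -26. ]
top -110 112 [-27.1 -25.9 -24.6]
top -100 123 [-26.1 -15.5 -13.9]
top -90 120 [-14.3 -13.  -11. ]
top -80 118 [-11.9 -10.4  -8.6]
top -70 119 [-9.6 -7.7 -6. ]
top -60 124 [-7.2 -5.6 -3.6]
top -50 120 [-26.2  -3.2  -0.9]
top -40 149 [-25.9  -0.2   1.7]
top -30 146 [1.2 3.4 4.7]
top -20 104 [-25.4   5.2   6.9]
top -10 11 [-26.4   5.9   8. ]
top 0 0 
top 10 0
```

>>> step_arm([
  [0,0,-0.08],
  [0,0,-0.08],
  [0,0,-0.08],
  [0,0,-0.08],
  [0,0,-0.08],
  [0,0,-0.08],
  [0,0,-0.08],
  [0,0,-0.08],
  [0,0,-0.08],
  [0,0,-0.08],
  [0,0,0],
], yaw=[0,0,0,0,0,0,0,0,0,0,0])

```text
time: 26.98
tool_pos: [0.3652, -0.3325, 0.1737]
tcp_rot: [0.572, 0.82, 0.0, -0.0]
contact_force: [0.2, -0.8, 0.5]
grip_width: 0.608
grip_force: 15.0
```

```bash
python3 -c "
from h import *
held('c')"
```

```text
[ 0.365191   -0.33248456  0.17369301] closing deg 20.16964513775266
scene -110 118 [-7.3 -6.3 -5. ]
scene -100 125 [2.6 4.  5.2]
scene -90 120 [3.  4.5 5.6]
scene -80 121 [3.7 4.9 6.1]
scene -70 125 [4.5 5.6 6.7]
scene -60 117 [4.6 5.9 7.1]
scene -50 126 [-5.8  5.9  7.3]
scene -40 129 [1.9 6.5 7.9]
scene -30 129 [6.1 7.4 8.6]
scene -20 56 [6.3 7.8 9.1]
scene -10 0 
scene 0 0 
scene 10 6 [-8.1 -7.  -6.4]
top -110 117 [-7.  -5.8 -4.5]
top -100 122 [2.6 4.3 5.7]
top -90 121 [3.8 4.8 6.4]
top -80 116 [4.2 5.5 7. ]
top -70 120 [4.8 6.  7.4]
top -60 116 [4.5 6.3 8. ]
top -50 114 [-6.1  5.9  7.9]
top -40 133 [3.7 7.3 8.7]
top -30 114 [6.7 8.1 9.3]
top -20 68 [6.8 8.4 9.9]
top -10 3 
top 0 0 
top 10 0
```

>>> step_arm([
  [0,0,-0.06],
  [0,0,-0.06],
  [0,0,-0.02],
  [0,0,0],
], yaw=[0,0,0,0])

```text
time: 27.58
tool_pos: [0.3653, -0.3327, 0.1704]
tcp_rot: [0.572, 0.82, -0.0, 0.0]
contact_force: [-0.3, -0.5, 0.9]
grip_width: 0.61
grip_force: 15.0
```

>>> step_arm([
  [0,0,-0.03],
  [0,0,0],
], yaw=[0,0])

```text
time: 27.82
tool_pos: [0.3653, -0.3326, 0.1696]
tcp_rot: [0.572, 0.82, -0.0, 0.0]
contact_force: [0.0, -0.8, 0.3]
grip_width: 0.61
grip_force: 15.0
```

```bash
cat >> h.py <<'E'
def placed(f):
    for n in('scene','top'):
        im,d=cap(n,n+f); W=world(n,d)
        m=((d>0)&(W[...,2]>.1965)&(W[...,2]<.206)&(np.hypot(W[...,0]-.35,W[...,1]+.2914)<.09)).astype(np.uint8)
        m=cv2.morphologyEx(m,cv2.MORPH_OPEN,np.ones((3,3),np.uint8))
        p=W[m>0]; A=np.c_[p[:,:2]-p[:,:2].mean(0),np.ones(len(p))]; s=np.linalg.lstsq(A,p[:,2],rcond=None)[0]
        print(n,len(p),cv2.minAreaRect(p[:,:2].astype(np.float32)*1000),'slope',s.round(4))
E
python3 -c "
from h import *
placed('d')"
```

```text
scene 1200 ((345.6328125, -279.76226806640625), (58.45107650756836, 86.44982147216797), 20.03164291381836) slope [ 0.0081 -0.0027  0.1999]
top 1178 ((345.348876953125, -281.67376708984375), (58.253543853759766, 91.0345458984375), 19.94440460205078) slope [ 0.0094 -0.0054  0.2003]
```

>>> step_arm([
  [0,0,0],
  [0,0,0],
  [0,0,0],
  [0,0,0],
], yaw=[0,0,0,0], gripper=0.6)

```text
time: 28.42
tool_pos: [0.3653, -0.3326, 0.1696]
tcp_rot: [0.572, 0.82, 0.0, -0.0]
contact_force: [0.2, 0.6, 0.2]
grip_width: 0.805
grip_force: 0.0
```

>>> step_arm([
  [0,0,0.1],
  [0,0,0.4],
  [0,0,1],
  [0,0,1],
  [0,0,1],
  [0,0,1],
  [0,-1,1],
  [0,-1,1],
  [0,-1,0],
  [0,0,0],
], yaw=[0,0,0,0,0,0,0,0,0,0])

```text
time: 29.68
tool_pos: [0.3645, -0.4091, 0.3328]
tcp_rot: [0.574, 0.819, -0.001, 0.0]
contact_force: [0.4, 1.0, 0.6]
grip_width: 0.798
grip_force: 0.0
```

```bash
python3 -c "
from h import *
placed('e')
o=np.load('pics/scenee.npz')['im'];p=np.load('pics/tope.npz')['im']
cv2.imwrite('pics/ce.png',cv2.resize(p[:,:,::-1],None,fx=1.5,fy=1.5))"
```

```text
scene 1567 ((350.1675720214844, -290.449462890625), (59.80805587768555, 109.74589538574219), 19.885833740234375) slope [0.0025 0.0075 0.1994]
top 1504 ((348.87744140625, -290.53326416015625), (58.16305923461914, 109.95264434814453), 19.664710998535156) slope [0.0026 0.0042 0.1997]
```

View pics/ce.png

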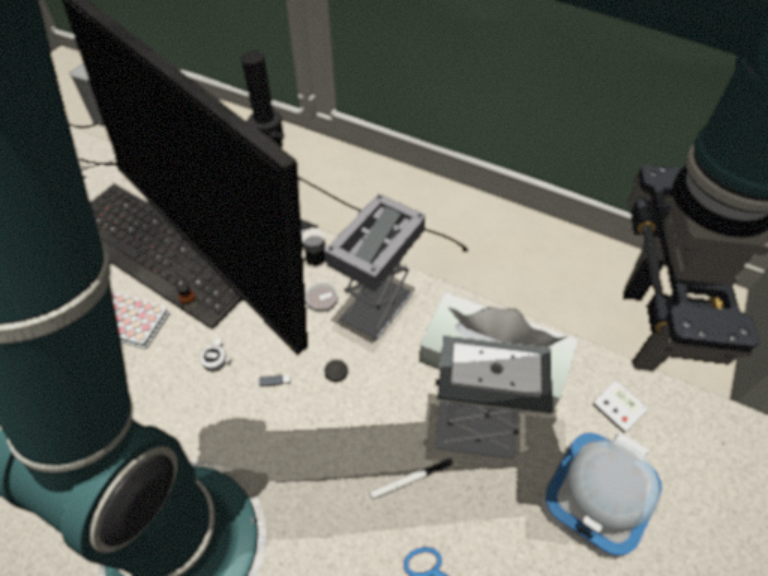

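The insert lies centred on the warming plate (hole near pixel 496,368 in the 1.5× picture), within about 1.5 mm and 0.01 rad. The dish (322,296) and case (315,250) have not moved, and the gripper is clear.

```bash
python3 -c "
from workcell import manip
print(manip.sign_off())"
```

```text
the job is handed in; nothing more can be done
None
```

The insert tipped when its near end was pressed (the far end was blocked); it now lies flat and released on the warming plate, within about 1.5 mm and 0.01 rad by the cameras, with the dish and case unmoved, and the job is handed in with no verdict returned.

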